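Load the label dispenser for the jars

ROBOT

A 6-joint arm with a two-finger parallel gripper is mounted at the origin on the work surface. World frame = base frame: x ahead of the robot, y to its left, z up, the work surface at z = 0. Lengths are in m, angles in rad, forces in N, time in s.
With the tool pointing down it reaches from about 0.4 to 0.825 m from the base axis. Payload 7 kg.
Tool frame: the origin (TCP) lies midway between the tips of the shut fingers; the grasp point (between the pads) lies 19 mm behind it; z points along the fingers, y is the line along which they close (so a half turn about z gives the same grasp; the last joint's range is limited). The gripper opens to 88 mm and grips with 3 to 60 N. Pads are 19 mm wide; open, the fingers measure 130 mm over their backs; the gripper's body (78 mm by 193 mm) begins 47 mm behind the grasp point.
Start: joints at [1.415, 0.359, 0.012, 0, -1.224, -0.288], TCP at [0.29, 0.61, 0.227] pointing down, gripper open.
Joint ranges: [-3.07, 3.07], [-1.43, 2.12], [-1.02, 1.25], [-3.03, 1.67], [-3.05, -0], [-3.03, 3.03]. Speed limits (rad/s): [2.39, 2.39, 3.01, 3.14, 3.14, 3.14].

INTERFACE

Orientations are given as a unit quaternion [x, y, z, w].
In Python, from rig import ctrl gives the robot as it stands.
- The arm moves only by the tool apply_moves, never from a script. Its argument "moves" is text: rows parted by semicolons, each of 6 numbers parted by spaces: the shift along the tool's x, y, z each as a share of 3 cm, from -1 to 1, then the turn, a rotation vector about the tool's x, y, z each as a share of 0.15 rad, from -1 to 1. In form: tx ty tz ax ay az; .... A call has 1 to 20 rows; each row shifts and turns the commanded pose from where the row before left it, along the tool's axes as they then stand; what a row does not reach is not made up. A row lasts 1/8 s, in which the tool goes at most 62.5 mm and 10.7 degrees, less where a joint would pass 70% of its speed; a pose out of reach is approached as far as the arm can. A call with a number of a shift or a turn outside -1 to 1 is refused whole. A call with a gripper value outside its range is refused whole. "fingers" is the closure, from -1 (fully open) to 1 (shut), set as the call begins (left out, the last holds). The fingers move at their own pace and stop on an object; "newtons" is the grip in N (left out, the last holds). Time passes only in rows, so rows that do not move let the fingers close. It gives the time, the measured TCP pose, the force, the opening and the grip force at its end, in the units of the state.
- ctrl.observe(): the state, without advancing time (a new reading comes with each control period).
- ctrl.read_camera(name): name is "scene" or "top"; returns a dict with "frame" (480x640x3 uint8, blue, green, red), "depth" (480x640 float32, m along the optical axis (not along the pixel's ray), 0 where there is no reading), "vfov" (degrees; the focal length in pixels is half the picture's height over the tangent of half this angle, whatever the lens; pixels are square), "cx", "cy" (the principal point, pixels), "R" (3x3) and "t" (3): a world point X has camera coordinates R X + t. Camera axes: x right, y down, z forward; pixel columns grow to the right and rows downward; lengths in m; the calibration is good to about 2 mm. A picture is of the moment at which its call begins.
- ctrl.close_job(): hands the job in; it is judged then, once.
The state is a dict: "time": time; "q": joint angles; "qvel": joint speeds; "tau": joint torques, N m; "position": TCP position; "eef_rot": TCP orientation; "contact_force": force on the tool from outside, world axes, zero at the start; "wrist_torque": the same for the moment, N m; "gripper_width": finger opening in m; "grip_force": force on a finger pad.
Only numpy, scipy, OpenCV 4.12 (cv2) and the standard library are available. Lean on these libraries where they do the work, as an engineer would, in place of code of your own. Each camera call takes 0.05 s, during which the arm holds its last target. There are 200 camera calls.

TASK

Load the bench label dispenser from the pine cradle: thread the wide label roll onto the spindle first, then the narrow roll, and finish by fitting the black end cap over the spindle's nose and pushing it home, so that the wide roll sits against the fixed flange and all three sit snugly together without gaps. Let go of everything, and do not knock over the jars or the wine bottle.

Things in the scene. Friction and masses are not known exactly. Their poses are not given: they have to be found in the camera images.
- dispenser: Fixed bench label dispenser, grey painted steel, 150 deep (x) x 180 wide (y) x 320 mm high. Origin on the table under it, z up, its front faces its own -x (yaw about -1.5 rad, so mostly world +y). A level steel spindle sticks out of the front of its upright housing along -x, axis at y = 0, z = 135 mm. The rollers and peel plate low on its front, below z = 80 mm, play no part.
- head_edge (a point): Middle of the lower front edge of the dispenser's control head, which juts out over the inner 60 mm of the spindle, 130 mm above its axis, across the full 180 mm width. There is no room under it for an upright gripper: the inner part of the spindle is reached with the tool leaning back out of the front, some 35 to 40 degrees from vertical.
- spindle_root (a point): Where the spindle axis meets the outer face of the fixed flange (dark steel disc 80 mm in diameter): x = +24 mm, z = 135 mm of the dispenser. Axes as the dispenser's: parts slide on along +x; the spindle runs from here 117 mm along -x.
- spindle_tip (a point): Free end of the spindle on its axis, 117 mm from spindle_root. Spindle 20 mm in diameter, the last 5 mm tapered to 12 mm.
- cradle: Fixed pine cradle, 85 (x) x 310 (y) x 47 mm high, origin under its centre, yaw about -1.55 rad. Three V-shaped bays at y = -108, 0, +108 mm hold the parts, in any order, axes level along the cradle's x. The V blocks reach only 27 mm to each side and 47 mm high, below the parts' axes, so a part can be gripped across its diameter, also with the tool leaning along its axis.
- wide_roll: Wide roll of labels, white paper on a cardboard core: 60 mm wide, 64 mm outer diameter, 27 mm hole right through. Origin at its centre, x along its axis; both ends alike. About 150 g. In the cradle its axis is 67 mm above the table. Home on the spindle its centre is 30 mm from the flange face.
- narrow_roll: Narrow roll of labels: 32 mm wide, 64 mm outer diameter, 27 mm hole right through. Origin at its centre, x along its axis; both ends alike. About 80 g. In the cradle its axis is 67 mm above the table. Home, against the wide roll, its centre is 76 mm from the flange face.
- end_cap: Black plastic end cap: disc 66 mm in diameter, 30 mm thick, a ribbed knob 32 x 10 mm on its outer face. Origin on the axis, mid-disc. Its 24 mm blind bore, 26.5 mm deep, opens to its +x (in the cradle: the cradle's +x, towards the robot's right; fitted: the dispenser's +x). About 80 g, slides freely. Axis 69 mm above the table in the cradle. Home, its origin is 107 mm from the flange face.
- honey_jar: Bystander: amber jar with a white lid, 70 mm in diameter, 88 mm high, standing; origin under it.
- jam_jar: Bystander: dark jar with a black lid, 70 mm in diameter, 88 mm high, standing; origin under it.
- pesto_jar: Bystander: olive-green jar with a white lid, 60 mm in diameter, 80 mm high, standing; origin under it.
- wine_bottle: Bystander: dark wine bottle, 74 mm in diameter, 300 mm high, standing off to the right; origin under it.
There are look-alikes about, which are no part of the job. Leave any red or yellow look-alike of the narrow_roll alone.

How it is judged:
On the way, in this order (a step that is already met when the one before it is completed fails the run):
1. the wide roll is threaded onto the spindle, over its whole width (x of wide_roll in the frame of spindle_root between -0.088 and -0.026 m and y of wide_roll in the frame of spindle_root between -0.006 and 0.006 m and z of wide_roll in the frame of spindle_root between -0.008 and 0.006 m and angle between the x axis of wide_roll and the x axis of dispenser, either way round below 0.15 rad), for 0.2 s.
2. then the narrow roll is threaded on in front of it (x of narrow_roll in the frame of spindle_root between -0.102 and -0.07 m and y of narrow_roll in the frame of spindle_root between -0.006 and 0.006 m and z of narrow_roll in the frame of spindle_root between -0.008 and 0.006 m and angle between the x axis of narrow_roll and the x axis of dispenser, either way round below 0.15 rad), for 0.2 s.
At the end, for the whole second after the job is handed in: Wide roll within 4 mm of the flange, narrow roll within 6 mm and end cap within 8 mm of where they sit with no gaps (centres 30, 76, 107 mm from the flange face), all hanging on the spindle (6 mm sideways, 8 mm in height, 0.15 rad), at rest and released (x of wide_roll in the frame of spindle_root between -0.034 and -0.026 m and y of wide_roll in the frame of spindle_root between -0.006 and 0.006 m and z of wide_roll in the frame of spindle_root between -0.008 and 0.006 m and angle between the x axis of each of wide_roll, narrow_roll, end_cap and the x axis of dispenser, either way round below 0.15 rad and x of narrow_roll in the frame of spindle_root between -0.082 and -0.07 m and y of narrow_roll in the frame of spindle_root between -0.006 and 0.006 m and z of narrow_roll in the frame of spindle_root between -0.008 and 0.006 m and x of end_cap in the frame of spindle_root between -0.115 and -0.1 m and y of end_cap in the frame of spindle_root between -0.006 and 0.006 m and z of end_cap in the frame of spindle_root between -0.008 and 0.006 m and linear speed of each of wide_roll, narrow_roll, end_cap below 0.02 m/s); the robot touches nothing.
It fails at once if a jar or the wine bottle is knocked over (angle between any of honey_jar, jam_jar, pesto_jar, wine_bottle's own z axis and vertical above 0.5 rad).
It also fails if it takes over 62 s, if anything falls off the work surface, if the arm or the gripper's body presses on something with over 40 N, if the wrist force passes 120 N, or if a joint passes its speed limit or range.

## Working session

There is one attempt and no reset: what is moved stays moved. The work goes in short steps, Python scripts to look and compute and a tool call to move; the robot and the scene stay as the last step left them, time stands still between calls to the robot, and variables do not carry over. Pictures are saved under pics/ and viewed, at most 10 in all, crops included, and the job is handed in when it is done.

Besides the shell and the picture viewer there is one more tool, called after "Call:" by a JSON object that holds its "op" and its "data", one argument or row to a line. apply_moves: Moves the arm, as the interface text tells. Shift numbers are shares of 3 cm and turn numbers shares of 0.15 rad, none past 1 either way. Its arguments: {"type":"object","properties":{"moves":{"type":"string"},"fingers":{"type":"number"},"newtons":{"type":"number"}},"required":["moves"]}

```bash
mkdir -p pics; cat > h.py <<'E'
import numpy as np, cv2
from rig import ctrl
def K(c):
    f=c["frame"].shape[0]/2/np.tan(np.radians(c["vfov"])/2); return f
def world(c,u,v,d=None):
    if d is None: d=c["depth"][int(round(v)),int(round(u))]
    f=K(c); p=np.array([(u-c["cx"])/f*d,(v-c["cy"])/f*d,d]); return c["R"].T@(p-c["t"])
def cloud(c):
    v,u=np.mgrid[0:480,0:640]; d=c["depth"]; f=K(c)
    p=np.stack([(u-c["cx"])/f*d,(v-c["cy"])/f*d,d],-1)-c["t"]; return p@c["R"]
E
python3 - <<'E'
from h import *
import pickle
print(ctrl.observe())
for n in("scene","top"):
    c=ctrl.read_camera(n); pickle.dump(c,open(n+".pkl","wb")); cv2.imwrite(f"pics/{n}0.png",c["frame"])
    print(n,c["vfov"],c["cx"],c["cy"],c["R"].round(3).tolist(),c["t"].round(3), -c["R"].T@c["t"])
E
```

```text
{'time': 0.0, 'q': array([ 1.41511742e+00,  3.59382426e-01,  1.10644888e-02, -4.14185152e-04,
       -1.22409235e+00, -2.88067728e-01]), 'qvel': array([ 1.84051444e-04, -8.72848202e-04,  1.28240811e-04, -1.34311545e-03,
        2.34662775e-05,  1.54167630e-03]), 'tau': array([-2.02747979e-03, -5.82716238e+01,  2.93054706e+01,  6.99694276e+00,
        6.95110793e-03, -1.55839580e-04]), 'position': array([0.28960683, 0.60916632, 0.22561648]), 'eef_rot': array([ 9.75471066e-01, -2.20126125e-01, -1.40908125e-04,  8.18094305e-04]), 'contact_force': array([-0.8525728 , -0.92778933, -0.22226803]), 'wrist_torque': array([ 0.03387688,  0.00444836, -0.02482032]), 'grip_force': 0.0, 'gripper_width': 0.08785183540424686}
scene 48.004020444409086 320.5776923508798 237.19217609345148 [[-0.591, 0.807, 0.02], [0.405, 0.318, -0.857], [-0.698, -0.498, -0.515]] [ 0.329 -0.054  1.851] [1.508076   0.67358246 0.89900612]
top 46.4696843692444 326.0986390661023 235.6179803860551 [[-0.039, -0.999, 0.005], [-0.974, 0.037, -0.225], [0.225, -0.014, -0.974]] [-0.014  0.597  1.459] [ 0.25190955 -0.01550647  1.55635643]
```

```bash
ls; ls pics
```

```text
h.py
pics
scene.pkl
top.pkl
scene0.png
top0.png
```

View pics/scene0.png

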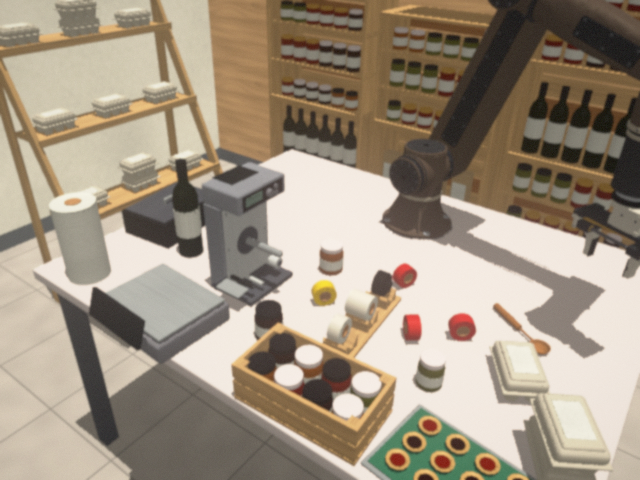

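View pics/top0.png

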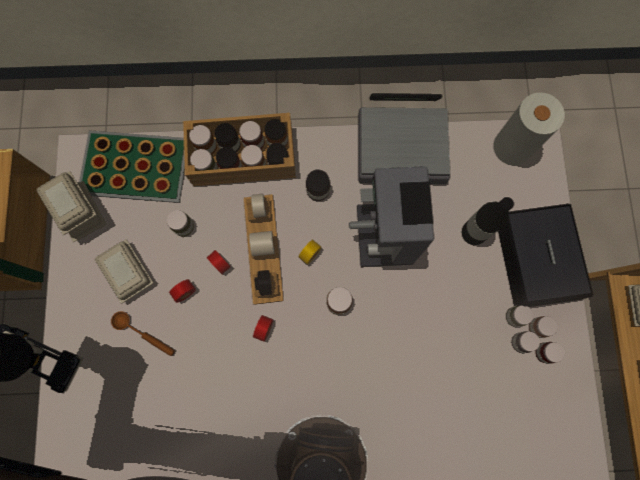

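The scene view shows the dispenser (245,235) with its spindle pointing at (275,248). The pine cradle holds a white narrow roll (340,330), the white wide roll (361,305) and the black cap (382,283). In the top view these are at (260,207), (261,245) and (264,282), with the spindle at (365,225).
The narrow_roll candidates are white (260,207), red (218,262), (181,290) and (263,328), and yellow (310,252). The white one in the cradle fits; I'll confirm it in an enlarged crop.

```bash
python3 - <<'E'
from h import *
import pickle
t=pickle.load(open("top.pkl","rb")); s=pickle.load(open("scene.pkl","rb"))
a=cv2.resize(t["frame"][165:325,230:450],None,fx=3.6,fy=3.6,interpolation=cv2.INTER_CUBIC)
cv2.imwrite("pics/topcrop.png",a)
a=cv2.resize(s["frame"][160:370,190:450],None,fx=2.85,fy=2.85,interpolation=cv2.INTER_CUBIC)
cv2.imwrite("pics/scenecrop.png",a)
for c,pts in((t,[(260,207),(261,245),(264,282),(318,180),(340,300),(370,225),(355,225),(360,226),(375,225),(373,250),(390,180),(478,235),(310,252),(218,262)]),(s,[(340,330),(361,305),(275,248),(268,245)])):
    for p in pts: print(p,world(c,*p).round(4))
P=cloud(t); 
m=(P[...,2]>.12)&(P[...,2]<.16)&(P[...,1]<-.0)&(P[...,1]>-.25)&(P[...,0]>.4)&(P[...,0]<.7)
for v,u in np.argwhere(m)[::3]: 
    if t["depth"][v,u]>0 and u<385: print(u,v,P[v,u].round(3),end=";")
E
```

```text
(260, 207) [0.6763 0.1403 0.0936]
(261, 245) [0.569  0.1381 0.1013]
(264, 282) [0.4692 0.1312 0.1037]
(318, 180) [ 0.7498 -0.0199  0.0868]
(340, 300) [ 0.4166 -0.0659  0.0856]
(370, 225) [ 0.6027 -0.1509  0.1422]
(355, 225) [ 0.6029 -0.1115  0.147 ]
(360, 226) [ 0.6008 -0.1247  0.143 ]
(375, 225) [ 0.5613 -0.1467  0.3071]
(373, 250) [ 0.5492 -0.1615  0.0759]
(390, 180) [ 0.6633 -0.186   0.3236]
(478, 235) [ 0.5726 -0.4398  0.1095]
(310, 252) [0.5528 0.0091 0.0627]
(218, 262) [0.5345 0.259  0.0635]
(340, 330) [0.7087 0.1635 0.0849]
(361, 305) [0.604  0.1534 0.0871]
(275, 248) [ 0.6056 -0.1164  0.1467]
(268, 245) [ 0.6049 -0.1412  0.146 ]
374 220 [ 0.616 -0.162  0.14 ];354 221 [ 0.616 -0.11   0.139];357 221 [ 0.615 -0.118  0.139];360 221 [ 0.614 -0.125  0.143];363 221 [ 0.615 -0.134  0.139];366 221 [ 0.613 -0.141  0.144];369 221 [ 0.614 -0.149  0.141];372 221 [ 0.612 -0.156  0.146];375 221 [ 0.612 -0.164  0.146];352 222 [ 0.612 -0.104  0.142];355 222 [ 0.612 -0.112  0.142];358 222 [ 0.611 -0.12   0.144];361 222 [ 0.611 -0.128  0.146];364 222 [ 0.61  -0.135  0.149];367 222 [ 0.61  -0.14
[... 860 characters left out ...]
03 -0.156  0.142];350 226 [ 0.602 -0.099  0.142];353 226 [ 0.602 -0.107  0.141];356 226 [ 0.601 -0.114  0.144];359 226 [ 0.602 -0.122  0.14 ];362 226 [ 0.6   -0.13   0.144];365 226 [ 0.6   -0.138  0.144];368 226 [ 0.601 -0.146  0.14 ];371 226 [ 0.6   -0.154  0.14 ];349 227 [ 0.601 -0.096  0.136];352 227 [ 0.6   -0.104  0.139];355 227 [ 0.598 -0.111  0.144];358 227 [ 0.599 -0.12   0.138];361 227 [ 0.599 -0.127  0.14 ];364 227 [ 0.599 -0.135  0.137];367 227 [ 0.599 -0.143  0.138];370 227 [ 0.598 -0.151  0.14 ];373 227 [ 0.598 -0.159  0.137];352 228 [ 0.597 -0.104  0.14 ];355 228 [ 0.597 -0.112  0.138];358 228 [ 0.597 -0.12   0.138];361 228 [ 0.596 -0.127  0.138];364 228 [ 0.596 -0.135  0.138];
```

View pics/topcrop.png

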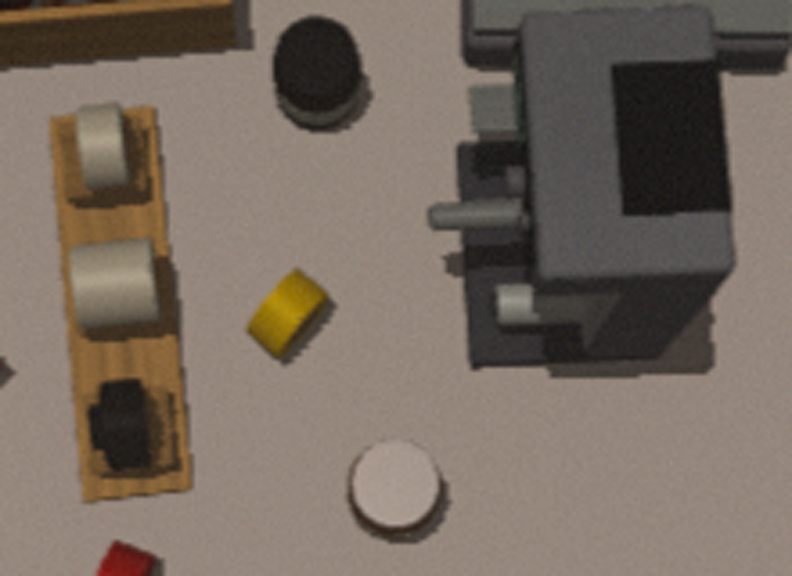

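View pics/scenecrop.png

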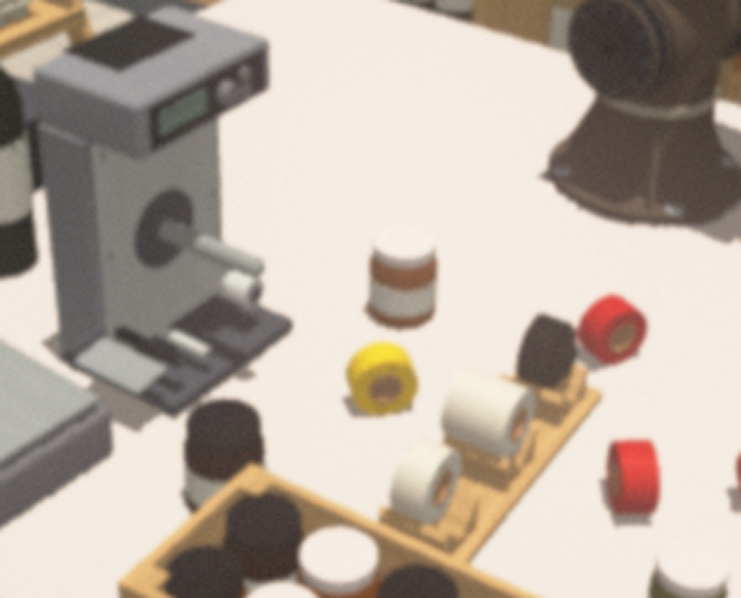

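The crops show the all-white narrow roll in the far bay (top crop 100,145), the wide roll in the middle bay (113,283) and the cap in the near bay with its knob facing +y (122,425). The red and yellow rolls lie loose on the table, so the white one in the cradle is the one meant. Next I fit exact poses from depth.

```bash
cat > fit.py <<'E'
from h import *
from scipy.optimize import least_squares
def pts(cs,box):
    out=[]
    for c in cs:
        P=cloud(c)[c["depth"]>0]
        m=np.all((P>[b[0] for b in box])&(P<[b[1] for b in box]),1); out.append(P[m])
    return out
def cyl(P,r,x0,yref,fixz=None):
    # axis: x=x0+k(y-yref), z=z0
    def f(p):
        dx=(P[:,0]-p[0]-p[1]*(P[:,1]-yref))/np.hypot(1,p[1]); dz=P[:,2]-(p[2] if fixz is None else fixz)
        return np.hypot(dx,dz)-r
    return least_squares(f,x0,loss="soft_l1",f_scale=.002)
E
python3 - <<'E'
from fit import *
import pickle
t=pickle.load(open("top.pkl","rb")); s=pickle.load(open("scene.pkl","rb"))
def rep(n,box,r,x0,yref,z):
    q=pts((t,s),box)
    for nm,P in zip(("top","scn","both"),(q[0],q[1],np.vstack(q))):
        if len(P)<10: continue
        a=cyl(P,r,x0,yref); b=cyl(P,r,x0,yref,z)
        print(n,nm,len(P),a.x.round(4),"fixz",b.x[:2].round(4),"y",np.percentile(P[:,1],[0,1,5,50,95,99,100]).round(4), "z99",np.percentile(P[:,2],99).round(4))
rep("spindle",((.58,.63),(-.20,-.085),(.125,.165)),.010,[.604,-.07,.135],-.15,.135)
rep("wide",((.53,.625),(.09,.19),(.075,.115)),.032,[.573,0,.067],.138,.067)
rep("narrow",((.63,.72),(.09,.19),(.075,.115)),.032,[.68,0,.067],.138,.067)
rep("cap",((.42,.51),(.09,.19),(.085,.12)),.033,[.465,0,.069],.138,.069)
for nm,P in zip("ts",pts((t,s),((.4,.8),(-.24,-.165),(.16,.26)))): 
    print(nm,len(P)); 
    if len(P)>50:
        # upright / flange face planes
        A=np.c_[P[:,0]-.6,np.ones(len(P))]; r=least_squares(lambda p:A@p-P[:,1],[0,-.2],loss="soft_l1",f_scale=.002);print(r.x)
# head top: edges via min area rect
for nm,P in zip("ts",pts((t,s),((.4,.8),(-.4,-.1),(.31,.335)))):
    r=cv2.minAreaRect(P[:,:2].astype(np.float32)); print(nm,len(P),r)
for nm,P in zip("ts",pts((t,s),((.4,.8),(.07,.2),(.0,.05)))):
    P=P[P[:,2]>.015]; r=cv2.minAreaRect(P[:,:2].astype(np.float32)); print(nm,"cradle",len(P),r)
for n,b in dict(honey=((.36,.46),(-.12,-.02),(.075,.1)),jam=((.69,.8),(-.07,.03),(.075,.1)),pesto=((.55,.75),(.28,.42),(.07,.1)),bottle=((.5,.7),(-.55,-.4),(.02,.32)),ylw=((.5,.6),(-.05,.06),(.03,.08)),red=((.3,.6),(.05,.45),(.03,.08))).items():
    for nm,P in zip("ts",pts((t,s),b)):
        if len(P)>10: print(n,nm,len(P),np.percentile(P,[2,98],axis=0).round(3).tolist())
E
```

```text
spindle top 194 [ 0.6071 -0.004   0.1353] fixz [ 0.6071 -0.0056] y [-0.1642 -0.1625 -0.159  -0.1278 -0.0991 -0.0963 -0.0962] z99 0.1505
spindle scn 261 [ 0.6063 -0.0175  0.1342] fixz [ 0.6061 -0.0175] y [-0.1999 -0.1994 -0.1948 -0.1422 -0.0974 -0.0951 -0.0929] z99 0.1471
spindle both 455 [ 0.6065 -0.0091  0.1346] fixz [ 0.6065 -0.0081] y [-0.1999 -0.1978 -0.1892 -0.1352 -0.0981 -0.0953 -0.0929] z99 0.15
wide top 502 [ 0.5817 -0.0793  0.0669] fixz [ 0.5817 -0.079 ] y [0.1071 0.1078 0.1104 0.1382 0.1652 0.168  0.1697] z99 0.1047
wide scn 475 [ 0.5808 -0.0571  0.0656] fixz [ 0.5798 -0.0569] y [0.1072 0.1104 0.1135 0.1442 0.1694 0.1706 0.172 ] z99 0.1007
wide both 977 [ 0.581  -0.0687  0.0661] fixz [ 0.5808 -0.068 ] y [0.1071 0.1086 0.1117 0.141  0.1681 0.17   0.172 ] z99 0.1037
narrow top 259 [ 0.6903 -0.0641  0.0666] fixz [ 0.6904 -0.0638] y [0.1282 0.1294 0.1308 0.1454 0.1599 0.1618 0.163 ] z99 0.1046
narrow scn 324 [ 0.6893 -0.0945  0.0649] fixz [ 0.6878 -0.0905] y [0.13   0.1315 0.1336 0.1519 0.1636 0.165  0.1652] z99 0.1001
narrow both 583 [ 0.6895 -0.0875  0.0656] fixz [ 0.689  -0
[... 986 characters left out ...]
y t 468 [[0.39, -0.093, 0.081], [0.448, -0.037, 0.094]]
honey s 274 [[0.393, -0.093, 0.076], [0.451, -0.034, 0.09]]
jam t 423 [[0.719, -0.048, 0.078], [0.778, 0.009, 0.095]]
jam s 444 [[0.721, -0.047, 0.076], [0.781, 0.013, 0.09]]
pesto t 319 [[0.629, 0.343, 0.072], [0.679, 0.393, 0.086]]
pesto s 425 [[0.63, 0.346, 0.071], [0.681, 0.396, 0.082]]
bottle t 2062 [[0.509, -0.548, 0.024], [0.63, -0.423, 0.303]]
bottle s 2340 [[0.584, -0.544, 0.024], [0.644, -0.421, 0.298]]
ylw t 290 [[0.531, -0.017, 0.036], [0.586, 0.037, 0.069]]
ylw s 323 [[0.541, -0.017, 0.031], [0.59, 0.04, 0.065]]
red t 1250 [[0.33, 0.105, 0.032], [0.562, 0.386, 0.078]]
red s 1539 [[0.344, 0.121, 0.031], [0.587, 0.39, 0.077]]
```

```bash
cat > plan.py <<'E'
from h import *
from scipy.spatial.transform import Rotation as Rn
def Rt(slope,L):
    a=np.array([-slope,-1,0]); a/=np.linalg.norm(a)   # part/dispenser +x, slope=dx/dy of the axis
    z=np.cos(L)*np.array([0,0,-1])+np.sin(L)*a
    y=np.cross(a,[0,0,1]); x=np.cross(y,z); return np.c_[x,y,z],a
def go(centre,slope,L,out,n,s=None):
    """rows bringing the grasp point to centre - out*a, in n rows"""
    s=s or ctrl.observe(); R,a=Rt(slope,L)
    tcp=np.array(centre)-out*a+.019*R[:,2]
    R0=Rn.from_quat(s["eef_rot"]); w=(R0.inv()*Rn.from_matrix(R)).as_rotvec()
    d=tcp-s["position"]; rows=[]
    for i in range(n):
        Ri=R0*Rn.from_rotvec(w*i/n); rows.append(np.r_[Ri.inv().apply(d/n)/.03,w/n/.15])
    m=np.abs(rows).max(); print("tcp",tcp.round(4),"d",d.round(4),"w",w.round(3),"max",m.round(2))
    if n>1 and np.ptp(rows,axis=0).max()<.03: print(n,"x",rows[n//2].round(2))
    else: print("; ".join(" ".join(f"{v:.2f}".replace("-0.00","0") .replace("0.00","0")for v in r) for r in rows))
def st():
    s=ctrl.observe(); R=Rn.from_quat(s["eef_rot"]).as_matrix(); g=s["position"]-.019*R[:,2]
    print("t",round(s["time"],2),"grasp",g.round(4),"q",s["q"].round(2),"F",s["contact_force"].round(1),"w",round(s["gripper_width"],4),round(s["grip_force"],1), "z",R[:,2].round(3),"y",R[:,1].round(3))
E
python3 - <<'E'
from plan import *; import pickle
go([.581,.139,.20],-.068,.45,.012,20)
t=pickle.load(open("top.pkl","rb")); P=cloud(t); m=(t["depth"]>0)&(P[...,0]>.72)&(P[...,0]<.95)&(P[...,1]>.05)&(P[...,1]<.32)&(P[...,2]>.03)
print(np.percentile(P[m],[1,99],axis=0))
E
```

```text
tcp [0.5807 0.1427 0.1829] d [ 0.2911 -0.4665 -0.0429] w [-0.237  0.406  1.041] max 0.88
0.77 0.49 0.07 -0.08 0.14 0.35; 0.79 0.45 0.09 -0.08 0.14 0.35; 0.82 0.41 0.12 -0.08 0.14 0.35; 0.83 0.36 0.14 -0.08 0.14 0.35; 0.85 0.32 0.16 -0.08 0.14 0.35; 0.86 0.27 0.18 -0.08 0.14 0.35; 0.87 0.23 0.20 -0.08 0.14 0.35; 0.87 0.18 0.22 -0.08 0.14 0.35; 0.88 0.13 0.24 -0.08 0.14 0.35; 0.88 0.08 0.26 -0.08 0.14 0.35; 0.88 0.03 0.28 -0.08 0.14 0.35; 0.87 -0.02 0.29 -0.08 0.14 0.35; 0.86 -0.07 0.31 -0.08 0.14 0.35; 0.85 -0.11 0.33 -0.08 0.14 0.35; 0.84 -0.16 0.34 -0.08 0.14 0.35; 0.82 -0.21 0.36 -0.08 0.14 0.35; 0.80 -0.26 0.37 -0.08 0.14 0.35; 0.78 -0.30 0.38 -0.08 0.14 0.35; 0.75 -0.35 0.40 -0.08 0.14 0.35; 0.73 -0.39 0.41 -0.08 0.14 0.35
[[0.77681488 0.05248085 0.03366949]
 [0.94257315 0.3176642  0.10607364]]
```

Call:
{"op": "apply_moves", "data": {
  "moves": "0.77 0.49 0.07 -0.08 0.14 0.35; 0.79 0.45 0.09 -0.08 0.14 0.35; 0.82 0.41 0.12 -0.08 0.14 0.35; 0.83 0.36 0.14 -0.08 0.14 0.35; 0.85 0.32 0.16 -0.08 0.14 0.35; 0.86 0.27 0.18 -0.08 0.14 0.35; 0.87 0.23 0.2 -0.08 0.14 0.35; 0.87 0.18 0.22 -0.08 0.14 0.35; 0.88 0.13 0.24 -0.08 0.14 0.35; 0.88 0.08 0.26 -0.08 0.14 0.35; 0.88 0.03 0.28 -0.08 0.14 0.35; 0.87 -0.02 0.29 -0.08 0.14 0.35; 0.86 -0.07 0.31 -0.08 0.14 0.35; 0.85 -0.11 0.33 -0.08 0.14 0.35; 0.84 -0.16 0.34 -0.08 0.14 0.35; 0.82 -0.21 0.36 -0.08 0.14 0.35; 0.8 -0.26 0.37 -0.08 0.14 0.35; 0.78 -0.3 0.38 -0.08 0.14 0.35; 0.75 -0.35 0.4 -0.08 0.14 0.35; 0.73 -0.39 0.41 -0.08 0.14 0.35",
  "fingers": -1,
  "newtons": 20
}}

```text
time: 2.6
position: [0.5802, 0.1402, 0.1863]
eef_rot: [0.707, -0.67, 0.169, 0.155]
contact_force: [0.2, 0.8, 1.0]
gripper_width: 0.0877
grip_force: 0.0
```

```bash
python3 - <<'E'
from plan import *; import pickle
st()
go([.581,.139,.069],-.068,.45,.012,8)
t=pickle.load(open("top.pkl","rb"));s=pickle.load(open("scene.pkl","rb"))
for c in (t,s):
  P=cloud(c); m=(c["depth"]>0)&(P[...,0]>.765)&(P[...,0]<.80)&(P[...,1]>.08)&(P[...,1]<.28)&(P[...,2]>.03)
  print(np.percentile(P[m],[1,50,99],axis=0).round(3))
E
```

```text
t 2.6 grasp [0.5795 0.1486 0.2033] q [ 0.78  0.37 -0.31  0.37 -1.23 -0.91] F [0.2 0.8 1. ] w 0.0877 0.0 z [ 0.032 -0.445 -0.895] y [-0.998 -0.056 -0.008]
tcp [0.5807 0.1427 0.0519] d [ 0.0006  0.0025 -0.1344] w [-0.002 -0.013 -0.014] max 0.5
8 x [-0.26 -0.    0.5  -0.   -0.01 -0.01]
[[0.777 0.082 0.031]
 [0.784 0.182 0.081]
 [0.799 0.278 0.106]]
[[0.778 0.084 0.053]
 [0.789 0.188 0.095]
 [0.799 0.277 0.102]]
```

Call:
{"op": "apply_moves", "data": {
  "moves": "-0.26 0 0.5 0 0 0; -0.26 0 0.5 0 0 0; -0.26 0 0.5 0 0 0; -0.26 0 0.5 0 0 0; -0.26 0 0.5 0 0 0; -0.26 0 0.5 0 0 0; -0.26 0 0.5 0 0 0; -0.26 0 0.5 0 0 0; 0 0 0 0 0 0"
}}

```text
time: 3.72
position: [0.5795, 0.1436, 0.0498]
eef_rot: [0.708, -0.668, 0.169, 0.156]
contact_force: [0.2, 0.2, 0.2]
gripper_width: 0.0877
grip_force: 0.0
```

```bash
python3 - <<'E'
from plan import *
st()
go([.581,.139,.067],-.068,.45,.012,1)
E
```

```text
t 3.73 grasp [0.5789 0.1521 0.0668] q [ 0.78  0.51 -0.45  0.43 -0.97 -1.03] F [0.2 0.2 0.2] w 0.0877 0.0 z [ 0.031 -0.446 -0.895] y [-0.998 -0.059 -0.005]
tcp [0.5807 0.1427 0.0499] d [ 0.0013 -0.0009  0.0001] w [-0.    -0.013 -0.01 ] max 0.09
0.03 -0.04 0.01 0 -0.09 -0.07
```

Call:
{"op": "apply_moves", "data": {
  "moves": "0.03 -0.04 0 0 -0.09 -0.07; 0 0 0 0 0 0; 0 0 0 0 0 0; 0 0 0 0 0 0; 0 0 0 0 0 0; 0 0 0 0 0 0",
  "fingers": 1,
  "newtons": 25
}}

```text
time: 4.47
position: [0.5795, 0.1431, 0.0522]
eef_rot: [0.712, -0.666, 0.163, 0.152]
contact_force: [-11.9, 5.1, 6.7]
gripper_width: 0.0638
grip_force: 24.9
```

```bash
python3 - <<'E'
from plan import *
st()
E
```

```text
t 4.47 grasp [0.579  0.1513 0.0693] q [ 0.77  0.5  -0.45  0.42 -0.96 -1.  ] F [-11.9   5.1   6.7] w 0.0638 24.9 z [ 0.029 -0.433 -0.901] y [-0.998 -0.066 -0.001]
```

Call:
{"op": "apply_moves", "data": {
  "moves": "-0.21 0 0.45 0 0 0; -0.43 0 -0.9 0 0 0; -0.43 0 -0.9 0 0 0; -0.43 0 -0.9 0 0 0; 0 0 0 0 0 0"
}}

```text
time: 5.1
position: [0.5775, 0.2157, 0.0946]
eef_rot: [0.713, -0.666, 0.163, 0.148]
contact_force: [-0.6, -0.3, -3.8]
gripper_width: 0.0635
grip_force: 25.0
```

```bash
python3 - <<'E'
from plan import *
st()
go([.6058,-.04,.135],-.007,.45,.012,10)
E
```

```text
t 5.1 grasp [0.5768 0.2239 0.1117] q [ 0.86  0.5  -0.31  0.35 -1.11 -1.  ] F [-0.6 -0.3 -3.8] w 0.0635 25.0 z [ 0.035 -0.429 -0.903] y [-0.998 -0.07  -0.005]
tcp [ 0.6058 -0.0363  0.1179] d [ 0.0283 -0.252   0.0233] w [-0.032  0.005  0.055] max 0.8
0.80 -0.04 0.29 -0.02 0 0.04; 0.80 -0.04 0.29 -0.02 0 0.04; 0.79 -0.05 0.29 -0.02 0 0.04; 0.79 -0.05 0.29 -0.02 0 0.04; 0.79 -0.06 0.29 -0.02 0 0.04; 0.79 -0.06 0.29 -0.02 0 0.04; 0.79 -0.07 0.30 -0.02 0 0.04; 0.79 -0.07 0.30 -0.02 0 0.04; 0.79 -0.08 0.30 -0.02 0 0.04; 0.79 -0.08 0.30 -0.02 0 0.04
```

```bash
cat > pose.py <<'E'
from fit import *; from plan import *
def cyl5(P,r,x0,yref):
    def f(p): # x0,slopex,z0,slopez
        dy=P[:,1]-yref; return np.hypot(P[:,0]-p[0]-p[1]*dy,P[:,2]-p[2]-p[3]*dy)-r
    return least_squares(f,x0,loss="soft_l1",f_scale=.002).x
def held(r,half,dark=False,n=2,ref=None):
    s=ctrl.observe(); R=Rn.from_quat(s["eef_rot"]).as_matrix(); g=s["position"]-.019*R[:,2]
    cs=[ctrl.read_camera(k) for k in("top","scene")]; res=[]
    for c in cs:
        P=cloud(c); hsv=cv2.cvtColor(c["frame"],cv2.COLOR_BGR2HSV)
        m=(c["depth"]>0)&(np.linalg.norm(P-g,axis=-1)<.06)
        if not dark: m&=(hsv[...,1]<90)&(hsv[...,2]>95)
        # drop end faces / gripper: only points near the shell
        q=P[m]; d=np.hypot(q[:,0]-g[0],q[:,2]-g[2]); q=q[abs(d-r)<.008]; res.append(q)
    for nm,q in zip(("top","scn","both"),(*res,np.vstack(res))):
        if len(q)<15: print(nm,len(q)); continue
        x=cyl5(q,r,[g[0],0,g[2],0],g[1]); lo,hi=np.percentile(q[:,1],[1,99]); print(nm,len(q),"axis@grasp x z",x[[0,2]].round(4),"rel",(x[[0,2]]-g[[0,2]]).round(4),"slope",x[[1,3]].round(3),"y",lo.round(4),hi.round(4),"mid rel grasp",((lo+hi)/2-g[1]).round(4))
    return cs
E
python3 - <<'E'
from pose import *
cs=held(.032,.03)
a=cv2.resize(cs[1]["frame"][180:400,250:530],None,fx=2.8,fy=2.8,interpolation=cv2.INTER_CUBIC); cv2.imwrite("pics/h1.png",a)
E
```

```text
top 149 axis@grasp x z [0.5781 0.1183] rel [0.0013 0.0066] slope [-0.058 -0.013] y 0.1813 0.2179 mid rel grasp -0.0243
scn 77 axis@grasp x z [0.5807 0.1253] rel [0.0039 0.0135] slope [0.077 0.179] y 0.1805 0.2058 mid rel grasp -0.0307
both 226 axis@grasp x z [0.5789 0.1187] rel [0.0021 0.007 ] slope [0.01  0.014] y 0.1809 0.2176 mid rel grasp -0.0246
```

View pics/h1.png

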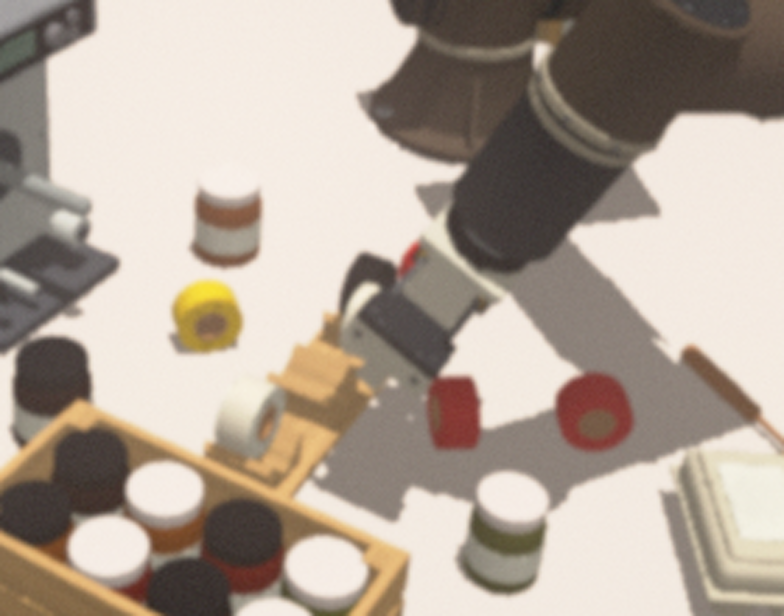

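The roll is held squarely between the fingers at crop (350,310), about 6 mm higher than the pads' centre because of my wrong-signed lift. Nothing else was disturbed. I correct for that offset.

```bash
python3 - <<'E'
from plan import *
st()
go([.606,-.04,.129],-.007,.45,.013,10)
E
```

```text
t 5.2 grasp [0.5756 0.2213 0.11  ] q [ 0.86  0.5  -0.32  0.35 -1.11 -1.  ] F [ 0.  -0.6 -2.5] w 0.0636 25.0 z [ 0.031 -0.432 -0.902] y [-0.998 -0.068 -0.002]
tcp [ 0.606  -0.0353  0.1119] d [ 0.0298 -0.2484  0.019 ] w [-0.028  0.003  0.054] max 0.78
0.78 -0.04 0.30 -0.02 0 0.04; 0.78 -0.05 0.30 -0.02 0 0.04; 0.78 -0.05 0.30 -0.02 0 0.04; 0.78 -0.06 0.30 -0.02 0 0.04; 0.78 -0.06 0.30 -0.02 0 0.04; 0.78 -0.07 0.30 -0.02 0 0.04; 0.78 -0.07 0.30 -0.02 0 0.04; 0.78 -0.08 0.30 -0.02 0 0.04; 0.77 -0.08 0.30 -0.02 0 0.04; 0.77 -0.09 0.30 -0.02 0 0.04
```

Call:
{"op": "apply_moves", "data": {
  "moves": "0.78 -0.04 0.2 -0.02 0 0.04; 0.78 -0.05 0.2 -0.02 0 0.04; 0.78 -0.05 0.3 -0.02 0 0.04; 0.78 -0.06 0.3 -0.02 0 0.04; 0.78 -0.06 0.3 -0.02 0 0.04; 0.78 -0.07 0.3 -0.02 0 0.04; 0.78 -0.07 0.3 -0.02 0 0.04; 0.78 -0.08 0.35 -0.02 0 0.04; 0.77 -0.08 0.35 -0.02 0 0.04; 0.77 -0.09 0.35 -0.02 0 0.04; 0 0 0 0 0 0; 0 0 0 0 0 0"
}}

```text
time: 6.7
position: [0.6054, -0.0351, 0.1145]
eef_rot: [0.69, -0.689, 0.158, 0.156]
contact_force: [0.4, -0.3, -2.1]
gripper_width: 0.0637
grip_force: 25.0
```

```bash
python3 - <<'E'
from pose import *
st()
cs=held(.032,.03)
q=pts(cs,((.58,.63),(-.20,-.09),(.125,.165)))
for P in q: print("sp",len(P),cyl(P,.01,[.606,0,.135],-.1).x.round(4),P[:,1].max())
a=cv2.resize(cs[1]["frame"][170:330,200:410],None,fx=3.7,fy=3.7,interpolation=cv2.INTER_CUBIC); cv2.imwrite("pics/h2.png",a)
go([.606,-.04,.129],-.007,.45,.013,1)
E
```

```text
t 6.7 grasp [ 0.6054 -0.0269  0.1316] q [ 0.49  0.39 -0.49  0.48 -0.97 -0.82] F [ 0.4 -0.3 -2.1] w 0.0637 25.0 z [ 0.002 -0.433 -0.901] y [-1.    -0.001 -0.002]
top 150 axis@grasp x z [0.6068 0.139 ] rel [0.0014 0.0074] slope [-0.007  0.001] y -0.0689 -0.0207 mid rel grasp -0.0179
scn 15 axis@grasp x z [0.5744 0.1465] rel [-0.0309  0.0149] slope [ 1.821 -0.334] y -0.01 -0.0046 mid rel grasp 0.0196
both 165 axis@grasp x z [0.6073 0.1392] rel [0.002  0.0076] slope [0.014 0.01 ] y -0.0689 -0.0066 mid rel grasp -0.0109
sp 194 [0.6071 0.0186 0.135 ] -0.09604812130330584
sp 217 [ 0.6058 -0.0049  0.1346] -0.10495795651182305
tcp [ 0.606  -0.0353  0.1119] d [ 0.0005 -0.0009 -0.0025] w [ 0.001  0.002 -0.005] max 0.09
-0.01 -0.02 0.09 0.01 0.02 -0.04
```

View pics/h2.png

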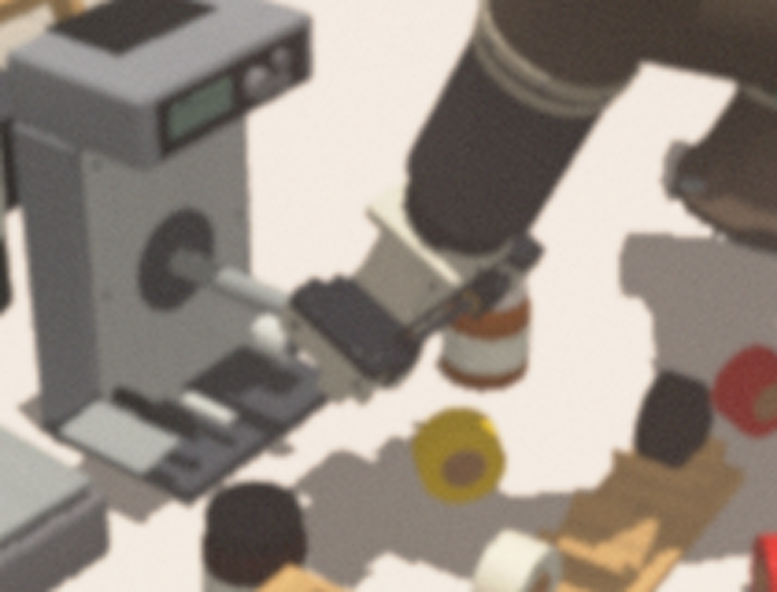

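The roll sits just in front of the spindle, with the spindle nose meeting the gripper at crop (290,300). In depth the axes agree in x, and the roll is about 3.8 mm high. I lower it and start threading.

Call:
{"op": "apply_moves", "data": {
  "moves": "-0.05 0 0.11 0 0 0; 0 0 0 0 0 0; 0.375 0 0.18 0 0 0; 0.375 0 0.18 0 0 0; 0.375 0 0.18 0 0 0; 0.375 0 0.18 0 0 0; 0.375 0 0.18 0 0 0; 0 0 0 0 0 0"
}}

```text
time: 7.8
position: [0.6051, -0.0983, 0.1107]
eef_rot: [-0.689, 0.69, -0.157, -0.157]
contact_force: [-0.4, 0.6, -1.5]
gripper_width: 0.064
grip_force: 25.0
```

```bash
python3 - <<'E'
from plan import *
st()
go([.606,-.165,.128],-.007,.45,.013,6)
E
```

```text
t 7.8 grasp [ 0.605  -0.0901  0.1278] q [ 0.38  0.38 -0.53  0.53 -0.91 -0.77] F [-0.4  0.6 -1.5] w 0.064 25.0 z [ 0.001 -0.433 -0.901] y [-1.     0.    -0.001]
tcp [ 0.606  -0.1603  0.1109] d [ 0.0009 -0.062   0.0002] w [ 0.002  0.002 -0.007] max 0.31
6 x [ 0.31 -0.    0.15  0.    0.   -0.01]
```

Call:
{"op": "apply_moves", "data": {
  "moves": "0.31 0 0.15 0 0 0; 0.31 0 0.15 0 0 0; 0.31 0 0.15 0 0 0; 0.31 0 0.15 0 0 0; 0.31 0 0.15 0 0 0; 0.31 0 0.15 0 0 0; 0 0 0 0 0 0; 0 0 0 0 0 0"
}}

```text
time: 8.8
position: [0.6056, -0.1591, 0.1106]
eef_rot: [0.69, -0.689, 0.158, 0.156]
contact_force: [-0.5, -0.1, -1.9]
gripper_width: 0.064
grip_force: 25.0
```

```bash
python3 - <<'E'
from plan import *
st()
E
```

```text
t 8.8 grasp [ 0.6056 -0.1508  0.1277] q [ 0.28  0.38 -0.55  0.58 -0.86 -0.71] F [-0.5 -0.1 -1.9] w 0.064 25.0 z [ 0.002 -0.433 -0.901] y [-1.    -0.001 -0.002]
```

Call:
{"op": "apply_moves", "data": {
  "moves": "0 0 0 0 0 0; 0 0 0 0 0 0; 0 0 0 0 0 0; 0 0 -0.4 0 0 0; 0 0 -0.8 0 0 0; 0 0 -0.8 0 0 0; 0 0 -0.8 0 0 0",
  "fingers": -1
}}

```text
time: 9.68
position: [0.6055, -0.1219, 0.1878]
eef_rot: [0.69, -0.689, 0.158, 0.156]
contact_force: [0.2, 0.4, -0.4]
gripper_width: 0.0876
grip_force: 0.0
```

```bash
python3 - <<'E'
from plan import *
st()
s=ctrl.observe()
go([.687,.1475,.19],-.075,.40,.006,14)
E
```

```text
t 9.68 grasp [ 0.6055 -0.1137  0.2049] q [ 0.35  0.3  -0.44  0.49 -1.05 -0.64] F [ 0.2  0.4 -0.4] w 0.0876 0.0 z [ 0.002 -0.433 -0.902] y [-1.    -0.002 -0.002]
tcp [0.6871 0.1461 0.1725] d [ 0.0816  0.268  -0.0153] w [ 0.028 -0.047 -0.068] max 0.59
-0.59 -0.20 -0.24 0.01 -0.02 -0.03; -0.59 -0.20 -0.24 0.01 -0.02 -0.03; -0.59 -0.20 -0.24 0.01 -0.02 -0.03; -0.59 -0.21 -0.24 0.01 -0.02 -0.03; -0.59 -0.21 -0.23 0.01 -0.02 -0.03; -0.59 -0.21 -0.23 0.01 -0.02 -0.03; -0.59 -0.22 -0.23 0.01 -0.02 -0.03; -0.59 -0.22 -0.23 0.01 -0.02 -0.03; -0.59 -0.22 -0.22 0.01 -0.02 -0.03; -0.59 -0.23 -0.22 0.01 -0.02 -0.03; -0.59 -0.23 -0.22 0.01 -0.02 -0.03; -0.59 -0.23 -0.22 0.01 -0.02 -0.03; -0.59 -0.23 -0.21 0.01 -0.02 -0.03; -0.59 -0.24 -0.21 0.01 -0.02 -0.03
```

```bash
python3 - <<'E'
from pose import *
t=ctrl.read_camera("top"); q=pts([t],((.57,.65),(-.21,-.11),(.14,.18)))[0]
print("wide on spindle",len(q),cyl(q,.032,[.606,0,.132],-.165).x.round(4),np.percentile(q[:,1],[1,99]))
go([.687,.1475,.19],-.075,.20,.006,14)
E
```

```text
wide on spindle 241 [0.6011 0.4586 0.1296] [-0.16240177 -0.11434222]
tcp [0.6868 0.1497 0.1714] d [ 0.0795  0.2705 -0.0196] w [ 0.017 -0.247 -0.07 ] max 0.62
-0.60 -0.19 -0.23 0.01 -0.12 -0.03; -0.60 -0.19 -0.22 0.01 -0.12 -0.03; -0.61 -0.20 -0.21 0.01 -0.12 -0.03; -0.61 -0.20 -0.20 0.01 -0.12 -0.03; -0.61 -0.20 -0.19 0.01 -0.12 -0.03; -0.61 -0.21 -0.18 0.01 -0.12 -0.03; -0.62 -0.21 -0.17 0.01 -0.12 -0.03; -0.62 -0.21 -0.16 0.01 -0.12 -0.03; -0.62 -0.22 -0.15 0.01 -0.12 -0.03; -0.62 -0.22 -0.14 0.01 -0.12 -0.03; -0.62 -0.22 -0.12 0.01 -0.12 -0.03; -0.62 -0.23 -0.11 0.01 -0.12 -0.03; -0.62 -0.23 -0.10 0.01 -0.12 -0.03; -0.62 -0.23 -0.09 0.01 -0.12 -0.03
```

Call:
{"op": "apply_moves", "data": {
  "moves": "-0.6 -0.19 -0.23 0.01 -0.12 -0.03; -0.6 -0.19 -0.22 0.01 -0.12 -0.03; -0.61 -0.2 -0.21 0.01 -0.12 -0.03; -0.61 -0.2 -0.2 0.01 -0.12 -0.03; -0.61 -0.2 -0.19 0.01 -0.12 -0.03; -0.61 -0.21 -0.18 0.01 -0.12 -0.03; -0.62 -0.21 -0.17 0.01 -0.12 -0.03; -0.62 -0.21 -0.16 0.01 -0.12 -0.03; -0.62 -0.22 -0.15 0.01 -0.12 -0.03; -0.62 -0.22 -0.14 0.01 -0.12 -0.03; -0.62 -0.22 -0.12 0.01 -0.12 -0.03; -0.62 -0.23 -0.11 0.01 -0.12 -0.03; -0.62 -0.23 -0.1 0.01 -0.12 -0.03; -0.62 -0.23 -0.09 0.01 -0.12 -0.03; 0 0 0 0 0 0"
}}

```text
time: 11.6
position: [0.6861, 0.1482, 0.1664]
eef_rot: [0.727, -0.679, 0.072, 0.066]
contact_force: [-0.8, -0.4, -0.3]
gripper_width: 0.0872
grip_force: 0.0
```

```bash
python3 - <<'E'
from pose import *
st()
cs=[ctrl.read_camera(k) for k in("top","scene")]
for nm,q in zip("ts",pts(cs,((.57,.65),(-.21,-.11),(.135,.18)))):
  print("wide on spindle",nm,len(q),cyl(q,.032,[.606,0,.132],-.165).x.round(4),np.percentile(q[:,1],[1,99]))
go([.687,.1475,.073],-.075,.20,.006,7)
a=cv2.resize(cs[1]["frame"][170:390,200:480],None,fx=2.8,fy=2.8,interpolation=cv2.INTER_CUBIC); cv2.imwrite("pics/h3.png",a)
E
```

```text
t 11.6 grasp [0.6858 0.1519 0.1851] q [ 0.58  0.47 -0.05  0.19 -1.15 -0.6 ] F [-0.8 -0.4 -0.3] w 0.0872 0.0 z [ 0.015 -0.193 -0.981] y [-0.998 -0.068 -0.001]
wide on spindle t 307 [0.5987 0.9633 0.1301] [-0.16225856 -0.11188291]
wide on spindle s 500 [ 0.6076 -0.0536  0.1285] [-0.20981048 -0.11270896]
tcp [0.6868 0.1497 0.0544] d [ 0.0013  0.0028 -0.1121] w [ 0.001  0.004 -0.007] max 0.52
7 x [-0.12 -0.01  0.52  0.    0.   -0.01]
```

View pics/h3.png

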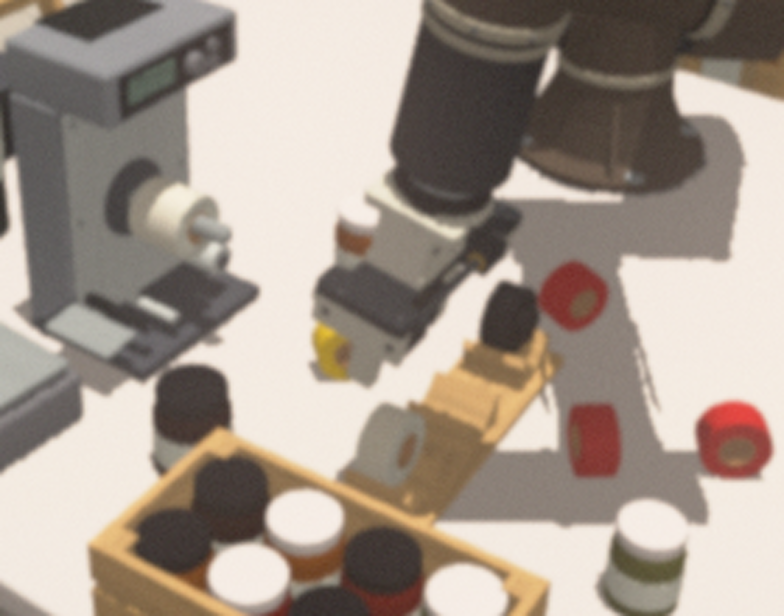

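The wide roll hangs level on the spindle at crop (180,215). The narrow roll is still in the cradle at (390,440), and the gripper is above it.

Call:
{"op": "apply_moves", "data": {
  "moves": "-0.12 -0.01 0.52 0 0 0; -0.12 -0.01 0.52 0 0 0; -0.12 -0.01 0.52 0 0 0; -0.12 -0.01 0.52 0 0 0; -0.12 -0.01 0.52 0 0 0; -0.12 0 0.5 0 0 0; -0.12 0 0.5 0 0 0; 0 0 0 0 0 0"
}}

```text
time: 12.7
position: [0.6862, 0.1502, 0.0542]
eef_rot: [0.727, -0.68, 0.071, 0.067]
contact_force: [-0.3, -0.1, 0.2]
gripper_width: 0.0876
grip_force: 0.0
```

```bash
python3 - <<'E'
from plan import *
st()
go([.687,.1475,.073],-.075,.20,.006,1)
E
```

```text
t 12.7 grasp [0.686  0.1539 0.0728] q [ 0.58  0.57 -0.17  0.21 -0.94 -0.65] F [-0.3 -0.1  0.2] w 0.0876 0.0 z [ 0.012 -0.195 -0.981] y [-0.998 -0.067  0.001]
tcp [0.6868 0.1497 0.0544] d [ 0.0007 -0.0005  0.0002] w [ 0.003  0.003 -0.007] max 0.05
0.02 -0.02 0 0.02 0.02 -0.05
```

Call:
{"op": "apply_moves", "data": {
  "moves": "0 0 0 0 0 0; 0 0 0 0 0 0; 0 0 0 0 0 0; 0 0 0 0 0 0; 0 0 0 0 0 0",
  "fingers": 1,
  "newtons": 25
}}

```text
time: 13.32
position: [0.6873, 0.1508, 0.0565]
eef_rot: [0.727, -0.68, 0.072, 0.066]
contact_force: [-1.7, 0.8, 4.2]
gripper_width: 0.0637
grip_force: 25.0
```

```bash
python3 - <<'E'
from plan import *
st()
E
```

```text
t 13.32 grasp [0.687  0.1545 0.0752] q [ 0.58  0.56 -0.17  0.21 -0.94 -0.65] F [-1.7  0.8  4.2] w 0.0637 25.0 z [ 0.015 -0.194 -0.981] y [-0.998 -0.068 -0.002]
```

Good grip. I lift straight up.

Call:
{"op": "apply_moves", "data": {
  "moves": "0.14 0 -0.7 0 0 0; 0.2 0 -0.98 0 0 0; 0.14 0 -0.7 0 0 0; 0 0 0 0 0 0; 0 0 0 0 0 0"
}}

```text
time: 13.95
position: [0.6863, 0.1502, 0.1277]
eef_rot: [0.727, -0.68, 0.071, 0.067]
contact_force: [-0.6, 0.6, -1.8]
gripper_width: 0.0642
grip_force: 25.0
```

```bash
python3 - <<'E'
from pose import *
st(); held(.032,.016)
go([.606,-.05,.133],-.007,.20,.006,12)
E
```

```text
t 13.95 grasp [0.6861 0.1539 0.1464] q [ 0.58  0.5  -0.1   0.19 -1.08 -0.62] F [-0.6  0.6 -1.8] w 0.0642 25.0 z [ 0.013 -0.194 -0.981] y [-0.998 -0.067 -0.   ]
top 0
scn 55 axis@grasp x z [0.6885 0.1388] rel [ 0.0024 -0.0076] slope [-0.007  0.671] y 0.1324 0.1656 mid rel grasp -0.0049
both 55 axis@grasp x z [0.6885 0.1388] rel [ 0.0024 -0.0076] slope [-0.007  0.671] y 0.1324 0.1656 mid rel grasp -0.0049
tcp [ 0.606  -0.0478  0.1144] d [-0.0803 -0.1978 -0.013 ] w [-0.011  0.004  0.059] max 0.53
12 x [ 0.52  0.24  0.14 -0.01  0.    0.03]
```

```bash
python3 - <<'E'
from pose import *
go([.606,-.05,.142],-.007,.20,.006,12)
E
```

```text
tcp [ 0.606  -0.0478  0.1234] d [-0.0803 -0.1978 -0.004 ] w [-0.011  0.004  0.059] max 0.53
12 x [ 0.53  0.24  0.12 -0.01  0.    0.03]
```

Call:
{"op": "apply_moves", "data": {
  "moves": "0.53 0.24 0.12 -0.01 0 0.03; 0.53 0.24 0.12 -0.01 0 0.03; 0.53 0.24 0.12 -0.01 0 0.03; 0.53 0.24 0.12 -0.01 0 0.03; 0.53 0.24 0.12 -0.01 0 0.03; 0.53 0.24 0.12 -0.01 0 0.03; 0.53 0.24 0.12 -0.01 0 0.03; 0.53 0.24 0.12 -0.01 0 0.03; 0.53 0.24 0.12 -0.01 0 0.03; 0.53 0.24 0.12 -0.01 0 0.03; 0.53 0.24 0.12 0 0 0.03; 0.53 0.24 0.12 0 0 0.03; 0 0 0 0 0 0; 0 0 0 0 0 0"
}}

```text
time: 15.8
position: [0.6089, -0.0486, 0.1238]
eef_rot: [0.708, -0.7, 0.069, 0.07]
contact_force: [0.2, -0.5, 0.3]
gripper_width: 0.0634
grip_force: 25.0
```

```bash
python3 - <<'E'
from pose import *
st(); cs=held(.032,.016)
go([.606,-.05,.142],-.007,.20,.006,1)
a=cv2.resize(cs[1]["frame"][190:310,220:380],None,fx=4.8,fy=4.8,interpolation=cv2.INTER_CUBIC); cv2.imwrite("pics/h4.png",a)
E
```

```text
t 15.8 grasp [ 0.609  -0.045   0.1424] q [ 0.35  0.34 -0.37  0.23 -0.94 -0.48] F [ 0.2 -0.5  0.3] w 0.0634 25.0 z [-0.    -0.195 -0.981] y [-1.    -0.011  0.002]
top 0
scn 135 axis@grasp x z [0.606  0.1414] rel [-0.0029 -0.001 ] slope [0.24  0.073] y -0.0511 -0.0308 mid rel grasp 0.004
both 135 axis@grasp x z [0.606  0.1414] rel [-0.0029 -0.001 ] slope [0.24  0.073] y -0.0511 -0.0308 mid rel grasp 0.004
tcp [ 0.606  -0.0478  0.1234] d [-0.0031  0.0005 -0.0003] w [0.002 0.004 0.005] max 0.1
-0.02 0.10 0.01 0.01 0.03 0.04
```

View pics/h4.png

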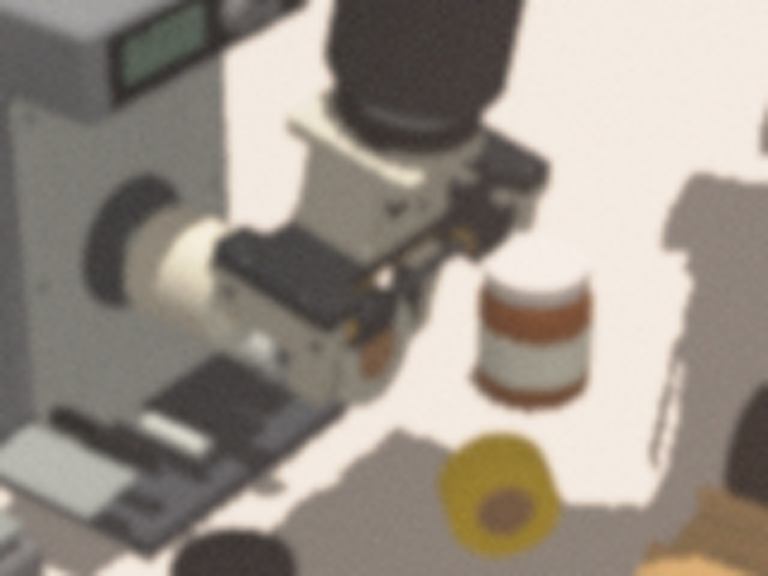

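The narrow roll is held in front of the nose, with its outer face and core hole at crop (378,355). The wide roll sits on the spindle at (190,265). I check the roll's height by projecting it.

```bash
python3 - <<'E'
from pose import *
c=ctrl.read_camera("scene"); f=K(c)
img=cv2.resize(c["frame"][225:295,265:335],None,fx=8,fy=8,interpolation=cv2.INTER_CUBIC)
outs=[]
th=np.linspace(0,2*np.pi,60)
for z in (.131,.135,.139):
    im=img.copy()
    for r in(.032,.0135):
        X=np.c_[.609+r*np.cos(th),np.full(60,-.0345),z+r*np.sin(th)]@c["R"].T+c["t"]
        p=(X[:,:2]/X[:,2:]*f+[c["cx"],c["cy"]]-[265,225]+.5)*8
        cv2.polylines(im,[p.astype(np.int32)],True,(0,0,255),1)
    outs.append(im[150:450,150:400])
cv2.imwrite("pics/h5.png",np.hstack(outs))
E
```

```text
(no output)
```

View pics/h5.png

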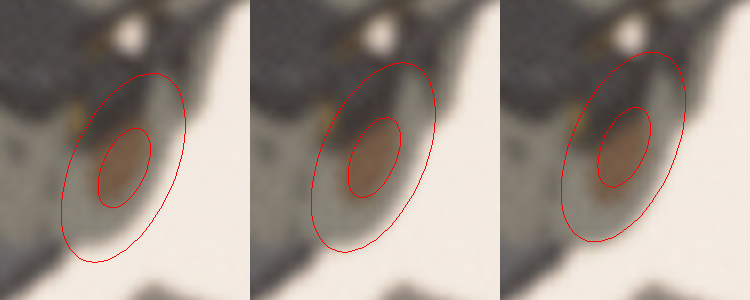

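Call:
{"op": "apply_moves", "data": {
  "moves": "-0.03 0.1 0.05 0.01 0.03 0.04; 0 0 0 0 0 0; 0.3 0 0.06 0 0 0; 0.3 0 0.06 0 0 0; 0.3 0 0.06 0 0 0; 0.3 0 0.06 0 0 0; 0 0 0 0 0 0"
}}

```text
time: 16.82
position: [0.6058, -0.0856, 0.1221]
eef_rot: [0.705, -0.702, 0.071, 0.071]
contact_force: [-0.7, -0.1, -0.7]
gripper_width: 0.0637
grip_force: 25.0
```

```bash
python3 - <<'E'
from pose import *
st()
go([.606,-.132,.1405],-.007,.20,.006,7)
E
```

```text
t 16.82 grasp [ 0.6058 -0.0819  0.1407] q [ 0.3   0.34 -0.39  0.24 -0.92 -0.45] F [-0.7 -0.1 -0.7] w 0.0637 25.0 z [ 0.001 -0.199 -0.98 ] y [-1.    -0.005  0.   ]
tcp [ 0.606  -0.1298  0.1219] d [ 0.0002 -0.0441 -0.0002] w [ 0.001 -0.    -0.002] max 0.21
7 x [ 0.21  0.    0.04  0.   -0.   -0.  ]
```

Call:
{"op": "apply_moves", "data": {
  "moves": "0.21 0 0.04 0 0 0; 0.21 0 0.04 0 0 0; 0.21 0 0.04 0 0 0; 0.21 0 0.04 0 0 0; 0.21 0 0.04 0 0 0; 0.21 0 0.04 0 0 0; 0.21 0 0.04 0 0 0; 0 0 0 0 0 0; 0 0 0 0 0 0"
}}

```text
time: 17.95
position: [0.6062, -0.1297, 0.1227]
eef_rot: [0.706, -0.701, 0.071, 0.071]
contact_force: [-0.5, -1.1, 0.3]
gripper_width: 0.0636
grip_force: 25.0
```

```bash
python3 - <<'E'
from pose import *
st()
E
```

```text
t 17.95 grasp [ 0.6062 -0.1259  0.1413] q [ 0.22  0.34 -0.39  0.25 -0.9  -0.38] F [-0.5 -1.1  0.3] w 0.0636 25.0 z [ 0.001 -0.199 -0.98 ] y [-1.    -0.006  0.   ]
```

Call:
{"op": "apply_moves", "data": {
  "moves": "0 0 0 0 0 0; 0 0 0 0 0 0; 0 0 0 0 0 0; -0.1 0 -0.5 0 0 0; -0.2 0 -0.8 0 0 0; -0.2 0 -0.8 0 0 0; -0.2 0 -0.8 0 0 0",
  "fingers": -1
}}

```text
time: 18.82
position: [0.6062, -0.091, 0.2056]
eef_rot: [0.706, -0.701, 0.071, 0.07]
contact_force: [0.9, -0.0, 0.3]
gripper_width: 0.0879
grip_force: 0.0
```

```bash
python3 - <<'E'
from pose import *
st()
go([.471,.1335,.19],-.075,.20,.002,14)
E
```

```text
t 18.82 grasp [ 0.6062 -0.0872  0.2242] q [ 0.29  0.26 -0.28  0.22 -1.1  -0.39] F [ 0.9 -0.   0.3] w 0.0879 0.0 z [ 0.002 -0.199 -0.98 ] y [-1.    -0.006 -0.001]
tcp [0.4711 0.1317 0.1714] d [-0.1351  0.2228 -0.0342] w [ 0.013 -0.    -0.067] max 0.56
-0.54 0.32 -0.03 0.01 0 -0.03; -0.54 0.32 -0.03 0.01 0 -0.03; -0.54 0.31 -0.03 0.01 0 -0.03; -0.54 0.31 -0.03 0.01 0 -0.03; -0.54 0.31 -0.03 0.01 0 -0.03; -0.55 0.31 -0.03 0.01 0 -0.03; -0.55 0.30 -0.03 0.01 0 -0.03; -0.55 0.30 -0.03 0.01 0 -0.03; -0.55 0.30 -0.03 0.01 0 -0.03; -0.55 0.29 -0.03 0.01 0 -0.03; -0.55 0.29 -0.03 0.01 0 -0.03; -0.55 0.29 -0.03 0.01 0 -0.03; -0.56 0.29 -0.03 0.01 0 -0.03; -0.56 0.28 -0.03 0.01 0 -0.03
```

Call:
{"op": "apply_moves", "data": {
  "moves": "-0.54 0.32 -0.03 0.01 0 -0.03; -0.54 0.32 -0.03 0.01 0 -0.03; -0.54 0.31 -0.03 0.01 0 -0.03; -0.54 0.31 -0.03 0.01 0 -0.03; -0.54 0.31 -0.03 0.01 0 -0.03; -0.55 0.31 -0.03 0.01 0 -0.03; -0.55 0.3 -0.03 0.01 0 -0.03; -0.55 0.3 -0.03 0.01 0 -0.03; -0.55 0.3 -0.03 0.01 0 -0.03; -0.55 0.29 -0.03 0.01 0 -0.03; -0.55 0.29 -0.03 0.01 0 -0.03; -0.55 0.29 -0.03 0.01 0 -0.03; -0.56 0.29 -0.03 0.01 0 -0.03; -0.56 0.28 -0.03 0.01 0 -0.03; 0 0 0 0 0 0; 0 0 0 0 0 0"
}}

```text
time: 20.82
position: [0.4712, 0.1317, 0.1699]
eef_rot: [0.728, -0.678, 0.076, 0.065]
contact_force: [-0.1, -0.6, 0.1]
gripper_width: 0.0876
grip_force: 0.0
```

```bash
python3 - <<'E'
from pose import *
st()
go([.471,.1335,.071],-.075,.20,.002,8)
cs=[ctrl.read_camera(k) for k in("top","scene")]
for nm,q in zip("ts",pts(cs,((.57,.65),(-.155,-.07),(.135,.18)))):
  print("narrow",nm,len(q),cyl(q,.032,[.606,0,.132],-.132).x.round(4),np.percentile(q[:,1],[1,50,99]))
for nm,q in zip("ts",pts(cs,((.42,.515),(.09,.19),(.08,.11)))):
  print("cap",nm,len(q),cyl(q,.033,[.471,0,.069],.1335,.069).x.round(4),np.percentile(q[:,1],[1,50,99]))
cv2.imwrite("pics/h6.png",cv2.resize(cs[1]["frame"][180:340,210:420],None,fx=3.7,fy=3.7,interpolation=cv2.INTER_CUBIC))
E
```

```text
t 20.82 grasp [0.4708 0.1354 0.1885] q [ 0.8   0.14 -0.52  0.18 -1.05 -0.83] F [-0.1 -0.6  0.1] w 0.0876 0.0 z [ 0.022 -0.198 -0.98 ] y [-0.997 -0.072 -0.008]
tcp [0.4711 0.1317 0.0524] d [-1.000e-04  1.000e-04 -1.175e-01] w [-0.007 -0.001 -0.004] max 0.48
8 x [-0.1   0.    0.48 -0.01 -0.   -0.  ]
narrow t 399 [0.6152 0.7388 0.1302] [-0.15455344 -0.13117047 -0.09857338]
narrow s 361 [ 0.5992 -0.7395  0.1283] [-0.15412376 -0.12411273 -0.09550096]
cap t 135 [0.4762 0.1707 0.069 ] [0.11693437 0.12628532 0.15716087]
cap s 230 [ 0.4704 -0.1931  0.069 ] [0.11970379 0.13968722 0.15738687]
```

View pics/h6.png

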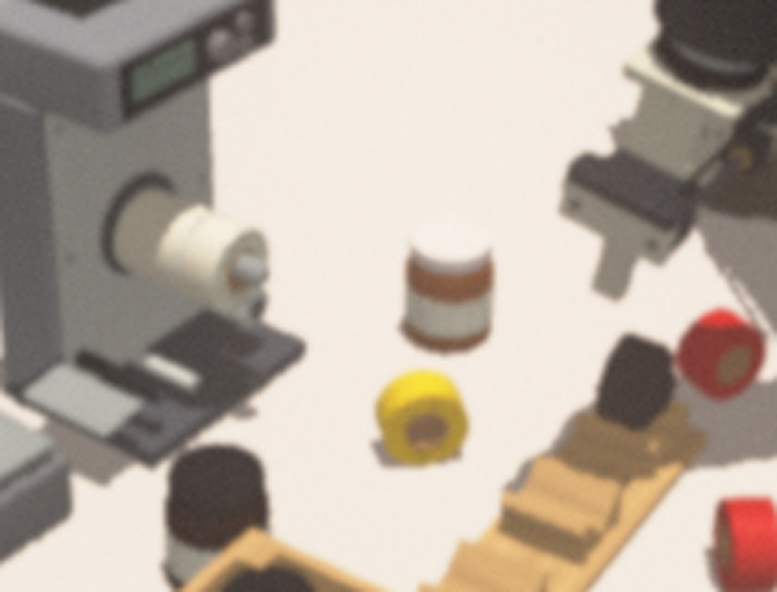

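Both rolls are on the spindle at crop (190,250), with the nose protruding at (248,268). The cap is in its bay at (637,380).

Call:
{"op": "apply_moves", "data": {
  "moves": "-0.1 0 0.48 0 0 0; -0.1 0 0.48 0 0 0; -0.1 0 0.48 0 0 0; -0.1 0 0.48 0 0 0; -0.1 0 0.48 0 0 0; -0.1 0 0.48 0 0 0; -0.1 0 0.48 0 0 0; -0.1 0 0.48 0 0 0; 0 0 0 0 0 0"
}}

```text
time: 22.05
position: [0.4714, 0.1316, 0.0509]
eef_rot: [0.728, -0.678, 0.076, 0.067]
contact_force: [0.3, 0.3, 0.7]
gripper_width: 0.0879
grip_force: 0.0
```

```bash
python3 - <<'E'
from pose import *
st()
E
```

```text
t 22.05 grasp [0.4711 0.1354 0.0695] q [ 0.8   0.29 -0.67  0.23 -0.76 -0.9 ] F [0.3 0.3 0.7] w 0.0879 0.0 z [ 0.02 -0.2  -0.98] y [-0.997 -0.072 -0.006]
```

Call:
{"op": "apply_moves", "data": {
  "moves": "0 0 0 0 0 0; 0 0 0 0 0 0; 0 0 0 0 0 0; 0 0 0 0 0 0; 0 0 0 0 0 0",
  "fingers": 1,
  "newtons": 30
}}

```text
time: 22.68
position: [0.4722, 0.1324, 0.0526]
eef_rot: [0.728, -0.678, 0.076, 0.065]
contact_force: [-4.0, 2.1, 6.0]
gripper_width: 0.0656
grip_force: 30.0
```

```bash
python3 - <<'E'
from pose import *
st()
E
```

```text
t 22.68 grasp [0.4718 0.1361 0.0712] q [ 0.8   0.28 -0.67  0.23 -0.76 -0.9 ] F [-4.   2.1  6. ] w 0.0656 30.0 z [ 0.022 -0.198 -0.98 ] y [-0.997 -0.072 -0.008]
```

Call:
{"op": "apply_moves", "data": {
  "moves": "0.1 0 -0.5 0 0 0; 0.2 0 -0.98 0 0 0; 0.2 0 -0.98 0 0 0; 0.06 0 -0.3 0 0 0; 0 0 0 0 0 0"
}}

```text
time: 23.3
position: [0.4715, 0.1323, 0.1367]
eef_rot: [0.728, -0.678, 0.076, 0.065]
contact_force: [0.5, 0.3, -1.8]
gripper_width: 0.0659
grip_force: 30.0
```

```bash
python3 - <<'E'
from pose import *
st(); held(.033,.015,dark=True)
go([.606,-.045,.136],-.007,.20,.002,14)
E
```

```text
t 23.3 grasp [0.4711 0.136  0.1553] q [ 0.8   0.17 -0.56  0.19 -0.97 -0.85] F [ 0.5  0.3 -1.8] w 0.0659 30.0 z [ 0.022 -0.197 -0.98 ] y [-0.997 -0.072 -0.008]
top 71 axis@grasp x z [0.4736 0.1541] rel [ 0.0025 -0.0012] slope [0.159 0.118] y 0.1169 0.1463 mid rel grasp -0.0044
scn 46 axis@grasp x z [0.4629 0.1404] rel [-0.0082 -0.0149] slope [0.656 1.386] y 0.1406 0.1514 mid rel grasp 0.01
both 117 axis@grasp x z [0.4719 0.1544] rel [ 0.0008 -0.0009] slope [-0.079  0.141] y 0.1171 0.1514 mid rel grasp -0.0018
tcp [ 0.606  -0.0468  0.1174] d [ 0.1351 -0.1785 -0.0183] w [-0.019 -0.001  0.062] max 0.43
14 x [ 0.42 -0.3   0.13 -0.01 -0.    0.03]
```

Call:
{"op": "apply_moves", "data": {
  "moves": "0.42 -0.31 0.13 -0.01 0 0.03; 0.42 -0.31 0.13 -0.01 0 0.03; 0.42 -0.31 0.13 -0.01 0 0.03; 0.42 -0.31 0.13 -0.01 0 0.03; 0.42 -0.3 0.13 -0.01 0 0.03; 0.42 -0.3 0.13 -0.01 0 0.03; 0.42 -0.3 0.13 -0.01 0 0.03; 0.42 -0.3 0.13 -0.01 0 0.03; 0.42 -0.3 0.13 -0.01 0 0.03; 0.42 -0.3 0.13 -0.01 0 0.03; 0.42 -0.3 0.13 -0.01 0 0.03; 0.42 -0.3 0.13 -0.01 0 0.03; 0.42 -0.3 0.13 0 0 0.03; 0.42 -0.3 0.13 0 0 0.03; 0 0 0 0 0 0; 0 0 0 0 0 0"
}}

```text
time: 25.4
position: [0.6061, -0.0462, 0.1187]
eef_rot: [0.706, -0.701, 0.072, 0.07]
contact_force: [-1.0, 0.7, -0.8]
gripper_width: 0.0654
grip_force: 30.0
```

```bash
python3 - <<'E'
from pose import *
st()
cs=held(.033,.015,dark=True)
for nm,q in zip("ts",pts(cs,((.585,.63),(-.114,-.085),(.125,.16)))): print("nose",nm,len(q), q.mean(0).round(4), cyl(q,.010,[.606,0,.135],-.105).x.round(4) if len(q)>9 else "")
go([.606,-.045,.136],-.007,.20,.002,1)
E
```

```text
t 25.4 grasp [ 0.606  -0.0424  0.1373] q [ 0.36  0.34 -0.39  0.24 -0.92 -0.51] F [-1.   0.7 -0.8] w 0.0654 30.0 z [ 0.004 -0.199 -0.98 ] y [-1.    -0.006 -0.003]
top 44 axis@grasp x z [0.6145 0.1405] rel [0.0085 0.0032] slope [0.229 0.23 ] y -0.0563 -0.0303 mid rel grasp -0.0009
scn 111 axis@grasp x z [0.6012 0.134 ] rel [-0.0049 -0.0033] slope [0.431 0.447] y -0.0497 -0.0269 mid rel grasp 0.0042
both 155 axis@grasp x z [0.6047 0.1347] rel [-0.0013 -0.0026] slope [0.119 0.211] y -0.0562 -0.0269 mid rel grasp 0.0009
nose t 51 [ 0.6053 -0.1047  0.1421] [0.6077 0.1478 0.1346]
nose s 0 [nan nan nan] 
tcp [ 0.606  -0.0468  0.1174] d [-0.0001 -0.0009 -0.0015] w [-0.003 -0.    -0.001] max 0.05
0.02 0 0.05 -0.02 0 0<stdin>:4: RuntimeWarning: Mean of empty slice.
  ret = um.true_divide(
```

Call:
{"op": "apply_moves", "data": {
  "moves": "0 0 0.06 -0.02 0 0; 0 0 0 0 0 0; 0.3 0 0.06 0 0 0; 0.3 0 0.06 0 0 0; 0.3 0 0.06 0 0 0; 0.25 0 0.05 0 0 0; 0.15 0 0.03 0 0 0; 0.15 0 0.03 0 0 0; 0 0 0 0 0 0"
}}

```text
time: 26.62
position: [0.6061, -0.0914, 0.1173]
eef_rot: [0.706, -0.702, 0.071, 0.071]
contact_force: [-2.2, -2.7, 1.1]
gripper_width: 0.0661
grip_force: 30.0
```

```bash
python3 - <<'E'
from pose import *
st()
go([.606,-.103,.136],-.007,.20,.002,1)
E
```

```text
t 26.62 grasp [ 0.6061 -0.0876  0.1359] q [ 0.29  0.34 -0.39  0.25 -0.9  -0.44] F [-2.2 -2.7  1.1] w 0.0661 30.0 z [ 0.   -0.2  -0.98] y [-1.    -0.006  0.001]
tcp [ 0.606  -0.1048  0.1174] d [-0.0001 -0.0133  0.    ] w [ 0.001 -0.001 -0.001] max 0.44
0.44 0.01 0.09 0.01 -0.01 -0.01
```

Call:
{"op": "apply_moves", "data": {
  "moves": "0.13 0.02 0.03 0 0 0; 0.13 0 0.03 0 0 0; 0.13 0 0.03 0 0 0; 0 0 0 0 0 0"
}}

```text
time: 27.12
position: [0.606, -0.1029, 0.1172]
eef_rot: [0.706, -0.701, 0.071, 0.07]
contact_force: [-3.6, 1.6, 4.8]
gripper_width: 0.0657
grip_force: 30.0
```

```bash
python3 - <<'E'
from pose import *
st()
E
```

```text
t 27.12 grasp [ 0.606  -0.0992  0.1358] q [ 0.27  0.34 -0.4   0.25 -0.9  -0.42] F [-3.6  1.6  4.8] w 0.0657 30.0 z [ 0.001 -0.199 -0.98 ] y [-1.    -0.006 -0.   ]
```

Call:
{"op": "apply_moves", "data": {
  "moves": "0.1 0.03 -0.02 0 0 0; 0.1 0 0.02 0 0 0; 0 0 0 0 0 0"
}}

```text
time: 27.5
position: [0.6057, -0.1072, 0.1179]
eef_rot: [0.706, -0.702, 0.071, 0.069]
contact_force: [-2.8, 10.5, 2.2]
gripper_width: 0.0657
grip_force: 30.0
```

```bash
python3 - <<'E'
from pose import *
st()
E
```

```text
t 27.5 grasp [ 0.6056 -0.1035  0.1365] q [ 0.26  0.34 -0.4   0.25 -0.9  -0.41] F [-2.8 10.5  2.2] w 0.0657 30.0 z [ 0.003 -0.197 -0.98 ] y [-1.    -0.006 -0.001]
```

Call:
{"op": "apply_moves", "data": {
  "moves": "0.06 0 0.01 0 0 0; 0 0 0 0 0 0; 0 0 0 0 0 0"
}}

```text
time: 27.88
position: [0.6057, -0.1074, 0.1179]
eef_rot: [0.706, -0.702, 0.07, 0.068]
contact_force: [-6.1, 20.4, 4.0]
gripper_width: 0.0656
grip_force: 30.0
```

```bash
python3 - <<'E'
from pose import *
st()
E
```

```text
t 27.88 grasp [ 0.6057 -0.1037  0.1365] q [ 0.26  0.34 -0.4   0.25 -0.9  -0.41] F [-6.1 20.4  4. ] w 0.0656 30.0 z [ 0.003 -0.195 -0.981] y [-1.    -0.006 -0.002]
```

Call:
{"op": "apply_moves", "data": {
  "moves": "-0.06 0 -0.01 0 0 0; 0 0 0 0 0 0; 0 0 0 0 0 0; 0 0 0 0 0 0; 0 0 -0.5 0 0 0; -0.2 0 -0.8 0 0 0; -0.4 0 -0.8 0 0 0; -0.8 0 -0.6 0 0 0; -0.8 0 -0.5 0 0 0; -0.9 0 0 0 0 0; -0.9 0 0 0 0 0; -0.9 0 0 0 0 0; 0 0 0 0 0 0",
  "fingers": -1
}}

```text
time: 29.5
position: [0.6043, 0.0561, 0.1835]
eef_rot: [0.706, -0.701, 0.071, 0.07]
contact_force: [0.5, -1.1, -0.1]
gripper_width: 0.088
grip_force: 0.0
```

```bash
python3 - <<'E'
from pose import *
st()
cs=[ctrl.read_camera(k) for k in("top","scene")]
for nm,c in zip("ts",cs):
    P=cloud(c); g=cv2.cvtColor(c["frame"],cv2.COLOR_BGR2GRAY)
    m=(c["depth"]>0)&(abs(P[...,0]-.606)<.04)&(P[...,1]>-.23)&(P[...,1]<-.06)&(P[...,2]>.135)&(P[...,2]<.18)
    q=P[m]; w=g[m]; b=((q[:,1]+.23)/.006).astype(int)
    print(nm,[(round(-.23+.006*k+.003,3),int((b==k).sum()),int(np.median(w[b==k])),float(np.percentile(q[b==k,2],95).round(3)), round(float(q[b==k,0].mean()),3)) for k in sorted(set(b))])
    br=(w>100)&(q[:,1]<-.112)
    for lab,mm,r in(("rolls",br,.032),("cap",(w<70)&(q[:,1]>-.12)&(q[:,1]<-.09),.033)):
        if mm.sum()>15: print(lab,mm.sum(),cyl5(q[mm],r,[.606,0,.132,0],-.15 if lab=="rolls" else -.105).round(4))
E
```

```text
t 29.5 grasp [0.6043 0.0598 0.2021] q [ 0.52  0.3  -0.27  0.19 -1.11 -0.61] F [ 0.5 -1.1 -0.1] w 0.088 0.0 z [ 0.002 -0.199 -0.98 ] y [-1.    -0.008 -0.   ]
t [(np.float64(-0.161), 16, 80, 0.166, 0.591), (np.float64(-0.155), 37, 144, 0.167, 0.593), (np.float64(-0.149), 56, 152, 0.165, 0.6), (np.float64(-0.143), 50, 159, 0.165, 0.603), (np.float64(-0.137), 51, 163, 0.167, 0.603), (np.float64(-0.131), 55, 159, 0.168, 0.601), (np.float64(-0.125), 53, 158, 0.167, 0.602), (np.float64(-0.119), 52, 77, 0.167, 0.602), (np.float64(-0.113), 64, 36, 0.168, 0.599), (np.float64(-0.107), 53, 37, 0.17, 0.602), (np.float64(-0.101), 53, 37, 0.17, 0.602), (np.float64(-0.095), 64, 36, 0.169, 0.6), (np.float64(-0.089), 35, 35, 0.163, 0.607), (np.float64(-0.083), 31, 37, 0.149, 0.605)]
rolls 311 [ 0.6081 -0.0194  0.1313  0.042 ]
cap 270 [ 0.6071 -0.0049  0.1327 -0.0693]
s [(np.float64(-0.221), 21, 120, 0.179, 0.61), (np.float64(-0.215), 150, 99, 0.179, 0.608), (np.float64(-0.209), 67, 113, 0.173, 0.62), (np.float64(-0.203), 36, 135, 0.163, 0.624), (np.float64(-0.197), 28, 136, 0.162, 0.621), (np.float64(
[... 264 characters left out ...]
oat64(-0.155), 34, 223, 0.163, 0.62), (np.float64(-0.149), 34, 223, 0.162, 0.625), (np.float64(-0.143), 32, 228, 0.163, 0.622), (np.float64(-0.137), 36, 230, 0.164, 0.622), (np.float64(-0.131), 38, 223, 0.164, 0.622), (np.float64(-0.125), 27, 190, 0.164, 0.627), (np.float64(-0.119), 28, 126, 0.166, 0.624), (np.float64(-0.113), 46, 69, 0.166, 0.623), (np.float64(-0.107), 38, 64, 0.165, 0.622), (np.float64(-0.101), 35, 63, 0.167, 0.622), (np.float64(-0.095), 57, 64, 0.165, 0.615), (np.float64(-0.089), 94, 63, 0.165, 0.612), (np.float64(-0.083), 28, 64, 0.148, 0.61), (np.float64(-0.077), 11, 63, 0.147, 0.611)]
rolls 633 [ 0.6061  0.047   0.131  -0.0797]
cap 184 [ 0.6062  0.29    0.1311 -0.3939]
```

```bash
python3 -c "
from rig import ctrl; print(ctrl.close_job())"
```

```text
the job is handed in; nothing more can be done
None
```

I threaded the wide roll, then the narrow roll, and pushed the cap home until it met about 20 N; depth readings show no gaps, everything is released, nothing was knocked over, and the job was handed in at about 30 s (no verdict returned).

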